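Push the row of blocks home and shut the keeper

ROBOT

A 7-joint arm with a two-finger parallel gripper is mounted at the origin on a cart in front of the work surface, level with it; the furniture and walls round the work are solid. World frame = base frame: x ahead of the robot, y to its left, z up, the work surface at z = 0. Lengths are in mm, angles in rad, forces in N, time in s.
With the tool pointing down it reaches from about 350 to 775 mm from the base axis. Payload 3.1 kg.
Tool frame: the origin (TCP) lies at the very end of the fingers, on their centre line; the grasp point (between the pads) lies 19 mm behind it; z points along the fingers, y is the direction in which the jaws open and shut (so a half turn about z gives the same grasp; the last joint's range is limited). The gripper opens to 85 mm and grips with 20 to 120 N. Pads are 22 mm wide; open, the fingers measure 114 mm over their backs; the gripper's body (76 mm by 85 mm) begins 54 mm behind the grasp point. The pads swing forward as they close: fully open they stand 13 mm farther back than shut.
Start: joints at [-1.187, 0.311, 0.014, 1.512, -0.004, 1.319, -0.027], TCP at [227.153, 500.918, 231.304] pointing down, gripper open.
Joint ranges: [-2.7, 2.7], [-0.3, 1.91], [-1.27, 1.3], [0.12, 2.57], [-1.44, 4.58], [0.2, 2.03], [-3.05, 3.05]. Speed limits (rad/s): [2.79, 2.79, 3.14, 3.14, 3.14, 3.14, 3.14].

INTERFACE

Orientations are given as a unit quaternion [x, y, z, w].
In Python, from plant import ctrl gives the robot as it stands.
- The arm moves only by the tool arm_command, never from a script. Its argument "moves" is a list of rows, each a list of 7 numbers: the turn, a rotation vector about the world's x, y, z in rad, then the shift along the world's x, y, z in m, then the closure, from 0 (fully open) to 1 (shut). A call has 1 to 5 rows; each row is the pose to reach, as a shift and turn from the pose commanded when the call began; what a row does not reach only later rows make up. A row lasts 1/8 s, in which the tool goes at most 62.5 mm and 10.7 degrees, less where a joint would pass 70% of its speed; a pose out of reach is approached as far as the arm can. A call with a gripper value outside its range is refused whole. The fingers move at their own pace and stop on an object; "force" is the grip in N (left out, the last holds). Time passes only in rows, so rows that repeat a pose let the fingers close. It gives the time, the measured TCP pose, the force and the opening at its end, in the units of the state.
- ctrl.get_obs(): the state, without advancing time (a new reading comes with each control period).
- ctrl.camera(name): name is "scene" or "top"; returns the picture (480x640x3 uint8, red, green, blue); there is no depth.
- ctrl.get_calibration(name): a dict with "fx", "fy", "cx", "cy" (pixels), "camera_from_world" (4x4, takes a point from world to camera coordinates). Camera axes: x right, y up, looking along -z (the intrinsics and any distortion apply to the point x, -y, -z); pixel columns grow to the right and rows downward; lengths in mm; the calibration is good to about 2 mm. A picture is of the moment at which its call begins. get_calibration takes no time and is no camera call.
- ctrl.hand_in(): hands the job in, once; it reports no verdict.
The state is a dict: "clock": time; "joints": joint angles; "joint_vel": joint speeds; "effort": joint torques, N m; "ee_pos": TCP position; "ee_rot": TCP orientation; "ft_force": force on the tool from outside, world axes, zero at the start; "ft_torque": the same for the moment, N m; "grip_width": finger opening in mm.
Only numpy, scipy, OpenCV 4.12 (cv2) and the standard library are available. Lean on these libraries where they do the work, as an engineer would, in place of code of your own. Each camera call takes 0.05 s, during which the arm holds its last target.

TASK

Push the row of four rosewood blocks along the drilling channel, as one train, until it is snug against the aluminium end stop, then push the red keeper bar round until it lies fully shut across the channel behind the last block. Only push with the fingers: lift nothing out of the channel, and leave the plane, the yellow tape and the bone blank where they are.

Things in the scene. Friction and masses are not known exactly. Their poses are not given: they have to be found in the camera images.
- channel: Fixed drilling channel: plywood floor (top at z = 12 mm, 73 mm wide) between two low brown wooden fences (14 mm wide, tops at z = 22 mm), x from -180 mm (open end) to +170 mm (aluminium stop). Origin on the bench top midway between the fences; x runs along the channel to the stop, y across, z up. A lug (x -44..0, y -84..-48, top z = 24 mm) outside the -y fence carries the keeper.
- stop_face (a point): Middle of the face of the aluminium stop that the row must meet, at x = 150, y = 0, z = 27 mm of the channel. The stop is 72 mm wide, its top at z = 44 mm.
- keeper_pivot (a point): Vertical pivot axis of the red keeper, at the bar's mid-height: x = -20.5, y = -64, z = 35 mm of the channel. The bar is 16 mm wide and 20 mm tall (z = 25 to 45 mm of the channel), so it swings level over the fences.
- keeper (a joint): Angle of the red keeper bar. 0: it points along the channel's -x (away from the stop), outside the fence; negative: further outward; +1.571, the hard limit: shut, straight across the channel (along +y), its face 2.5 mm behind a row that is fully home. A stiff hinge (about 1 N at the tip): it stays where it is left.
- keeper_tip (a point): Centre of the keeper's round free end (radius 8 mm) at mid-height, 85 mm from the pivot.
- block_1_c (a point): Centre of a dark rosewood block, nearest the stop. It measures 40 mm along the channel, 70 mm across, 30 mm tall (mass 60 to 130 g), loose on the channel's floor and touching its neighbours; its top is at z = 42 mm of the channel. Take the position only: this frame's own x and y axes do not lie along the block's sides.
- block_2_c (a point): Centre of a dark rosewood block, number 2 from the stop. It measures 40 mm along the channel, 70 mm across, 30 mm tall (mass 60 to 130 g), loose on the channel's floor and touching its neighbours; its top is at z = 42 mm of the channel. Take the position only: this frame's own x and y axes do not lie along the block's sides.
- block_3_c (a point): Centre of a dark rosewood block, number 3 from the stop. It measures 40 mm along the channel, 70 mm across, 30 mm tall (mass 60 to 130 g), loose on the channel's floor and touching its neighbours; its top is at z = 42 mm of the channel. Take the position only: this frame's own x and y axes do not lie along the block's sides.
- block_4_c (a point): Centre of a dark rosewood block, the tail of the row, farthest from the stop; the row is pushed here. It measures 40 mm along the channel, 70 mm across, 30 mm tall (mass 60 to 130 g), loose on the channel's floor and touching its neighbours; its top is at z = 42 mm of the channel. Take the position only: this frame's own x and y axes do not lie along the block's sides.
- plane: Small brass palm plane, loose, 71x79x36 mm, to be left alone. Origin at the middle of its underside.
- yellow_tape: Roll of yellow tape lying flat, loose, 48x47x20 mm, to be left alone. Origin at the middle of its underside.
- bone: Pale bone blank, loose, 49x36x9 mm, just beyond the stop, to be left alone. Origin at the middle of its underside.
Things that resemble listed ones, but are neither listed nor needed, are in the scene too. Leave any pink look-alike of the part that bears block_4_c alone.

How it is judged (in metres and radians):
On the way, in this order (a step that is already met when the one before it is completed fails the run):
1. the whole row is home against the stop while the keeper is still open (x of block_1_c in the frame of channel above 0.126 m and x of block_2_c in the frame of channel above 0.086 m and x of block_3_c in the frame of channel above 0.046 m and x of block_4_c in the frame of channel above 0.006 m and value of joint keeper below 0.8 rad), for 0.2 s.
2. the keeper is shut behind the row (value of joint keeper above 1.47 rad), for 0.2 s.
At the end, for the whole second after the job is handed in: Every block is within 4 mm of its place in a closed row against the stop, flat on the channel's floor between the fences; the keeper stands at more than 1.47 rad (shut is 1.571) (x of block_1_c in the frame of channel above 0.126 m and x of block_2_c in the frame of channel above 0.086 m and x of block_3_c in the frame of channel above 0.046 m and x of block_4_c in the frame of channel above 0.006 m and y of block_1_c in the frame of channel between -0.006 and 0.006 m and y of block_2_c in the frame of channel between -0.006 and 0.006 m and y of block_3_c in the frame of channel between -0.006 and 0.006 m and y of block_4_c in the frame of channel between -0.006 and 0.006 m and z of each of block_1_c, block_2_c, block_3_c, block_4_c in the frame of channel below 0.031 m and angle between each of block_1_c, block_2_c, block_3_c, block_4_c's own z axis and vertical below 0.1 rad and value of joint keeper above 1.47 rad); the robot touches nothing.
It fails at once if a block is lifted off the channel's floor (by more than 8 mm) or tipped (z of any of block_1_c, block_2_c, block_3_c, block_4_c in the frame of channel above 0.035 m or angle between any of block_1_c, block_2_c, block_3_c, block_4_c's own z axis and vertical above 0.3 rad).
It fails at once if the palm plane is moved by more than 20 mm (distance of plane from where it was at the start of the episode above 0.02 m).
It fails at once if the yellow tape is moved by more than 20 mm (distance of yellow_tape from where it was at the start of the episode above 0.02 m).
It fails at once if the bone blank is moved by more than 20 mm (distance of bone from where it was at the start of the episode above 0.02 m).
It also fails if it takes over 42 s, if anything falls off the work surface, if the arm or the gripper's body presses on something with over 40 N, if the wrist force passes 120 N, or if a joint passes its speed limit or range.

## Working session

There is one attempt and no reset: what is moved stays moved. The work goes in short steps, Python scripts to look and compute and a tool call to move; the robot and the scene stay as the last step left them, time stands still between calls to the robot, and variables do not carry over. Pictures are saved under pics/ and viewed, and the job is handed in when it is done.

Besides the shell and the picture viewer there is one more tool, called after "Emit:" by a JSON object that holds its "fn" and its "kwargs". arm_command: Moves the arm, as the interface text tells. Its arguments: {"type":"object","properties":{"moves":{"type":"array"},"force":{"type":"number"}},"required":["moves"]}

```bash
mkdir -p pics
python3 - <<'E'
from plant import ctrl
import cv2
print(ctrl.get_obs())
for n in("scene","top"):
    im=ctrl.camera(n); cv2.imwrite(f"pics/{n}0.png",im[:,:,::-1]); print(n,ctrl.get_calibration(n))
E
```

```text
{'clock': 0.0, 'joints': array([-1.18671861,  0.31174927,  0.01396837,  1.51305274, -0.00443006,
        1.31917773, -0.027183  ]), 'joint_vel': array([ 4.71450488e-04, -7.88288671e-05, -1.35529725e-03,  2.14968291e-03,
        7.79666120e-04,  1.03148471e-03, -1.29047227e-03]), 'effort': array([-6.89344142e-05, -3.79915345e+01,  1.46007305e-01, -2.30593979e+01,
        1.22281333e-02,  1.36401950e-02,  2.91499305e-06]), 'ee_pos': array([226.83625842, 500.25261209, 230.20978437]), 'ee_rot': array([ 2.11231115e-01,  9.77435434e-01, -1.15752745e-03, -2.19252870e-04]), 'ft_force': array([-0.30732044, -0.49106622,  0.72618641]), 'ft_torque': array([ 0.01340714,  0.02979742, -0.01640105]), 'grip_width': 85.55887838553663}
scene {'fx': 583.8560940164052, 'fy': 583.8560940164052, 'cx': 325.944370502286, 'cy': 241.30469807985543, 'camera_from_world': array([[ 6.57610565e-01, -7.53308375e-01,  8.65083833e-03,
        -2.91312902e+02],
       [ 4.13066196e-01,  3.70147136e-01,  8.32086183e-01,
        -3.04134027e+02],
       [-6.30019573e-01, -5.43615296e-01,  5.54578892e-01,
        -5.04417854e+02],
       [ 0.00000000e+00,  0.00000000e+00,  0.00000000e+00,
         1.00000000e+00]])}
top {'fx': 551.9791385646673, 'fy': 551.9791385646673, 'cx': 307.10998555933526, 'cy': 241.9303445986751, 'camera_from_world': array([[ 2.78393715e-02, -9.99591508e-01,  6.46427533e-03,
         5.64397309e+01],
       [ 9.97753442e-01,  2.81812222e-02,  6.07773635e-02,
        -5.03368013e+02],
       [-6.09347076e-02,  4.75774935e-03,  9.98130415e-01,
        -1.01417330e+03],
       [ 0.00000000e+00,  0.00000000e+00,  0.00000000e+00,
         1.00000000e+00]])}
```

View pics/scene0.png

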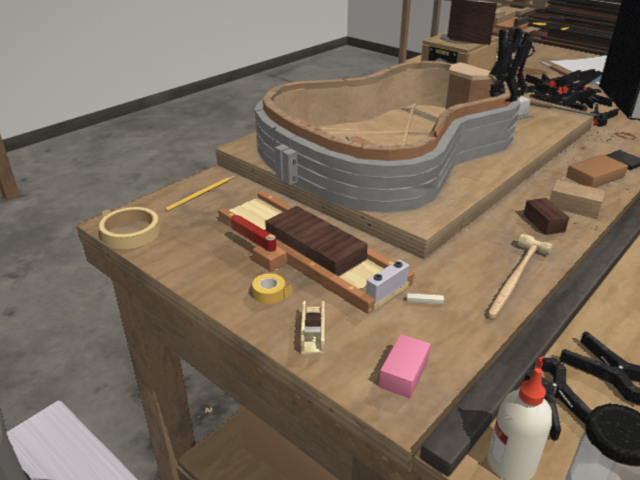

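View pics/top0.png

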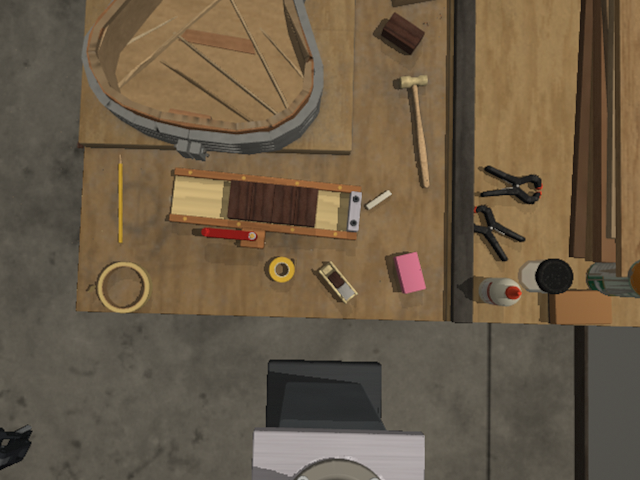

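The top view shows the channel from about (172,195) to (360,210) with the stop at the right. The dark row spans columns 229-315 and the red keeper lies at (203-257,235). Tape is at (281,269), plane at (338,281), bone at (378,200).

```bash
cat > h.py <<'E'
import numpy as np, cv2
from plant import ctrl
def ray(cal,uv,z):
    M=np.array(cal["camera_from_world"]);R=M[:3,:3];t=M[:3,3]
    uv=np.atleast_2d(uv).astype(float)
    d=np.stack([(uv[:,0]-cal["cx"])/cal["fx"],-(uv[:,1]-cal["cy"])/cal["fy"],-np.ones(len(uv))],1)@R
    c=-R.T@t
    return c+d*((z-c[2])/d[:,2])[:,None]
def proj(cal,P):
    M=np.array(cal["camera_from_world"]);p=np.atleast_2d(P)@M[:3,:3].T+M[:3,3]
    return np.stack([cal["cx"]+cal["fx"]*p[:,0]/-p[:,2],cal["cy"]-cal["fy"]*p[:,1]/-p[:,2]],1)
E
python3 - <<'E'
import cv2
a=cv2.imread("pics/top0.png")[155:315,155:405]; cv2.imwrite("pics/topc.png",cv2.resize(a,None,fx=3.2,fy=3.2,interpolation=cv2.INTER_CUBIC))
a=cv2.imread("pics/scene0.png")[180:380,210:450]; cv2.imwrite("pics/scc.png",cv2.resize(a,None,fx=3,fy=3,interpolation=cv2.INTER_CUBIC))
E
```

```text
(no output)
```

View pics/topc.png

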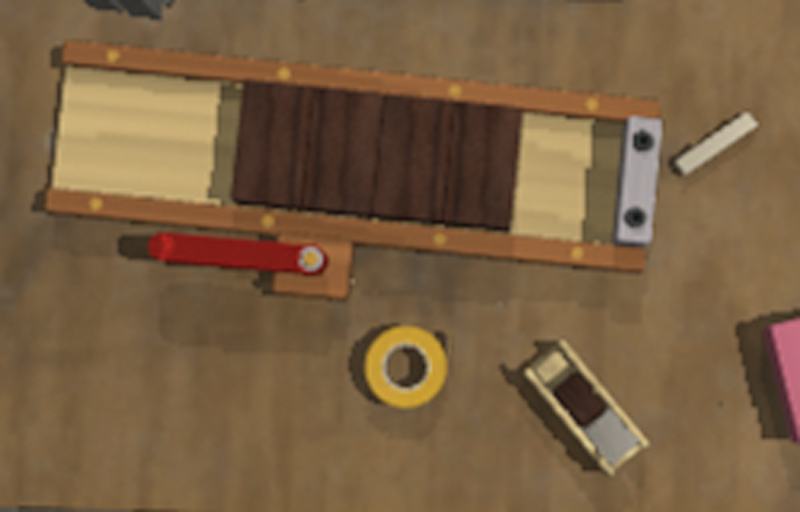

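View pics/scc.png

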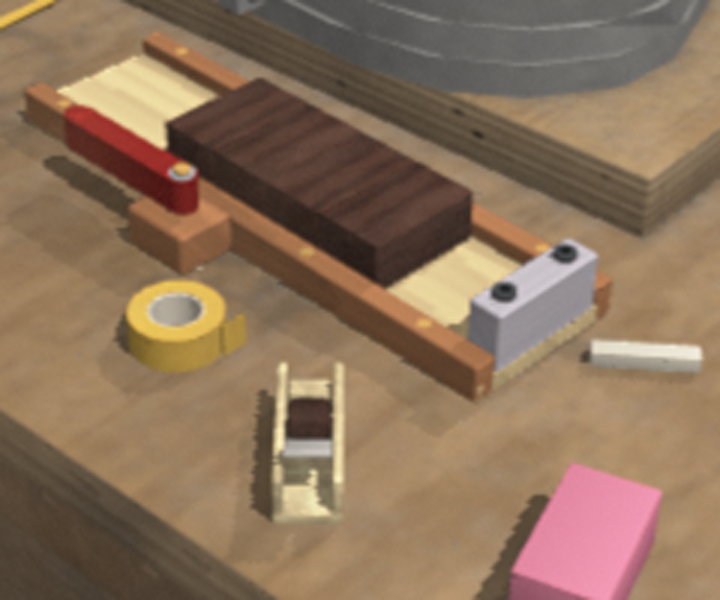

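```bash
cat >> h.py <<'E'
def fit():
    T=ctrl.get_calibration("top")
    pts=[((65,42),22,(-180,50.5)),((660,101),22,(170,50.5)),((46,211),22,(-180,-50.5)),((644,270),22,(170,-50.5)),
     ((629,117),44,(150,36)),((617,241),44,(150,-36)),((312,258),46,(-20.5,-64))]
    W=np.array([ray(T,np.array(p)/3.2+155-0.35,z)[0,:2] for p,z,_ in pts]);C=np.array([c for *_,c in pts],float)
    a=C-C.mean(0);b=W-W.mean(0)
    th=np.arctan2((a[:,0]*b[:,1]-a[:,1]*b[:,0]).sum(),(a*b).sum())
    R=np.array([[np.cos(th),-np.sin(th)],[np.sin(th),np.cos(th)]])
    o=W.mean(0)-R@C.mean(0)
    return th,R,o,(C@R.T+o-W)
E
python3 - <<'E'
from h import *
th,R,o,res=fit();print(th,o,res.round(1))
T=ctrl.get_calibration("top");S=ctrl.get_calibration("scene")
toc=lambda w:(w[:,:2]-o)@R
P=np.array([[245,83],[522,108],[234,202],[512,229]])/3.2+155-.35
print("row corners ch",toc(ray(T,P,42)).round(1))
print("tip",toc(ray(T,np.array([[163,246],[152,246]])/3.2+154.65,45)).round(1))
P=np.array([[260,80],[470,190],[376,242],[168,125]])/3+[210,180]-.33
print("row corners scene",toc(ray(S,P,42)).round(1))
P=np.array([[46,90],[150,38],[488,360],[610,283]])/3+[210,180]-.33
print("fence scene",toc(ray(S,P,22)).round(1))
P=np.array([[408,366],[566,342],[530,365],[612,472],[648,440]])/3.2+154.65
print("tape,plane",toc(ray(T,P,20)).round(1), ray(T,P,20).round(0))
P=np.array([[472,303],[580,245]])/3+[210,180]-.33
print("stop face top corners scene",toc(ray(S,P,44)).round(1))
E
```

```text
-1.6425923993334475 [570.45677191 145.32410301] [[ 1.1  0.5]
 [ 0.6 -1. ]
 [-0.6  1. ]
 [-1.2 -0.9]
 [ 0.9  0.3]
 [ 0.1  0.3]
 [-0.9 -0. ]]
row corners ch [[-69.6  32.9]
 [ 89.2  34.5]
 [-68.4 -35.6]
 [ 90.3 -35.1]]
tip [[-105.2  -64.7]
 [-111.4  -65.4]]
row corners scene [[-65.8  31.1]
 [ 89.4  33.3]
 [ 88.  -33.2]
 [-64.7 -36.4]]
fence scene [[-168.1  -42. ]
 [-174.5   40. ]
 [ 169.9  -42.5]
 [ 172.3   44.6]]
tape,plane [[  38.6 -118.2]
 [ 128.2  -95.3]
 [ 108.7 -110.6]
 [ 161.8 -167.2]
 [ 180.7 -146.9]] [[450. 115.  20.]
 [466.  24.  20.]
 [452.  45.  20.]
 [392.  -4.  20.]
 [411. -24.  20.]]
stop face top corners scene [[154.5 -37.9]
 [160.1  33.7]]
```

Emit:
{"fn": "arm_command", "kwargs": {"moves": [[0,0,-0.17,0.044,-0.032,-0.004,1],[0,0,-0.34,0.088,-0.064,-0.008,1],[0,0,-0.51,0.132,-0.096,-0.012,1],[0,0,-0.68,0.176,-0.128,-0.016,1],[0,0,-0.85,0.22,-0.16,-0.02,1]], "force": 60}}

```text
clock: 0.72
ee_pos: [448.1, 339.7, 210.8]
ee_rot: [0.598, 0.802, -0.0, -0.0]
ft_force: [0.3, 0.1, 0.9]
grip_width: -0.1
```

Run:
```python
from h import *
th,R,o,res=fit();T=ctrl.get_calibration("top")
print(ray(T,[[190,157],[350,153],[300,140]],60).round(0))
s=ctrl.get_obs();print(s['joints'].round(2),s['ee_pos'],s['ee_rot'],s['grip_width'],s['clock'])
for c in [(-105,0),(-22,0),(-90,-105)]: print(c,(R@c+o).round(1))
```

```text
[[646. 285.  60.]
 [662.  -2.  60.]
 [683.  89.  60.]]
[-0.89  0.35  0.28  1.52 -0.1   1.28 -0.3 ] [448.0579208  339.69237365 210.76820142] [ 5.97610560e-01  8.01786453e-01 -2.82074591e-04 -1.51038478e-04] -0.07262074874198679 0.725
(-105, 0) [578.  250.1]
(-22, 0) [572.  167.3]
(-90, -105) [472.2 242.6]
```

Emit:
{"fn": "arm_command", "kwargs": {"moves": [[0,0,-0.12,0.043,-0.03,-0.02,1],[0,0,-0.25,0.088,-0.061,-0.05,1],[0,0,-0.367,0.131,-0.091,-0.09,1],[0,0,-0.367,0.131,-0.091,-0.12,1]]}}

```text
clock: 1.23
ee_pos: [581.5, 243.4, 89.2]
ee_rot: [0.735, 0.678, -0.001, 0.002]
ft_force: [-0.6, 1.0, -0.3]
grip_width: 0.1
```

```bash
cat >> h.py <<'E'
def st():
    th,R,o,_=fit();s=ctrl.get_obs();q=s['ee_rot'];from scipy.spatial.transform import Rotation as Ro
    X=Ro.from_quat(q).as_matrix()[:,0]
    print("ch",(R.T@(s['ee_pos'][:2]-o)).round(1),"w",s['ee_pos'].round(1),"yaw err deg",np.degrees(np.arctan2(X[1],X[0])-th-np.pi).round(2),"f",s['ft_force'].round(1),"j",s['joints'].round(2),s['clock'])
def look(n,k,box=None,f=1):
    a=ctrl.camera(n)[:,:,::-1]
    if box: a=a[box[1]:box[3],box[0]:box[2]]
    cv2.imwrite(f"pics/{k}.png",cv2.resize(a,None,fx=f,fy=f,interpolation=cv2.INTER_CUBIC))
E
python3 -c "
from h import *
st();look('top','top1',(155,155,405,315),3.2);look('scene','sc1',(210,120,450,320),3)"
```

```text
ch [-98.7   3.9] w [581.5 243.4  89.2] yaw err deg -0.52 f [-0.6  1.  -0.3] j [-0.67  0.6   0.38  1.48 -0.23  1.11 -0.33] 1.225
```

View pics/top1.png

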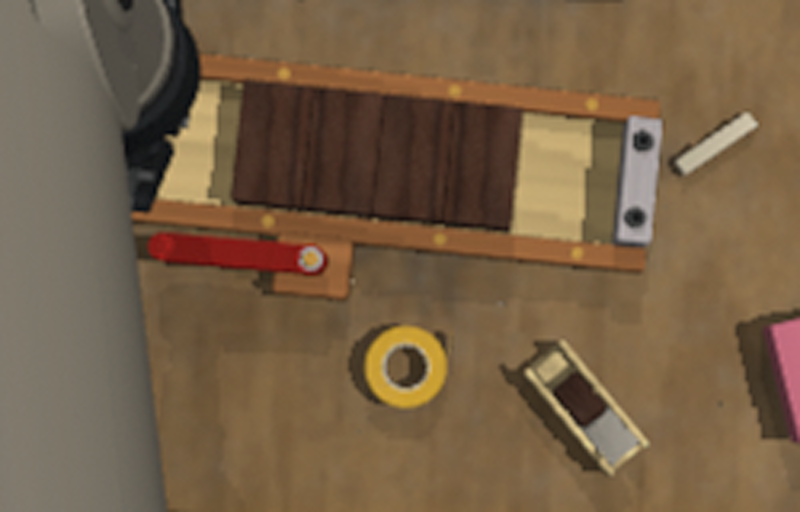

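View pics/sc1.png

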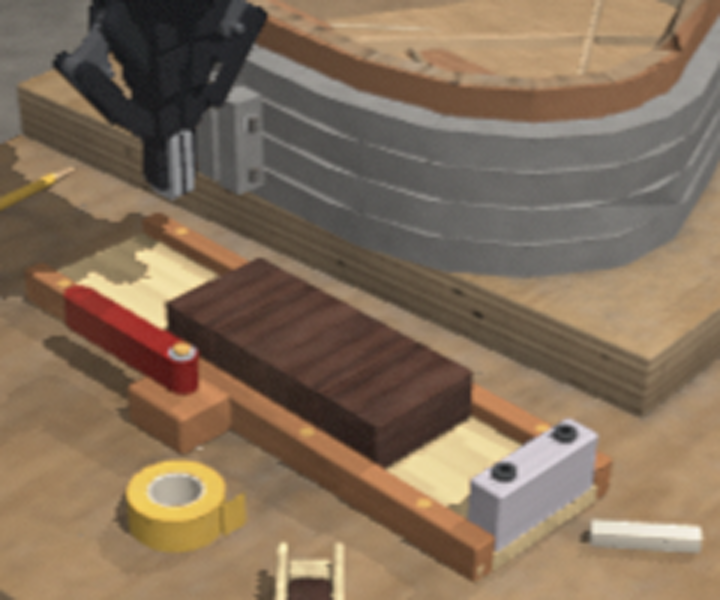

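The view shows the gripper above the open end, clear of the mould block at scene-crop (235,140), with the keeper and row untouched.

```bash
python3 -c "
from h import *
st()"
```

```text
ch [-101.9   -2.6] w [575.2 247.1  86.1] yaw err deg -0.17 f [-1.6  0.3 -0.8] j [-0.68  0.6   0.37  1.49 -0.23  1.11 -0.33] 1.325
```

Emit:
{"fn": "arm_command", "kwargs": {"moves": [[0,0,0,0,0,0,1],[0,0,0,0,0,0,1]]}}

```text
clock: 1.58
ee_pos: [578.7, 251.8, 93.4]
ee_rot: [0.731, 0.682, 0.002, 0.0]
ft_force: [-0.9, -0.4, 0.3]
grip_width: 0.2
```

```bash
python3 -c "
from h import *
st()"
```

```text
ch [-106.7    0.6] w [578.7 251.8  93.4] yaw err deg 0.12 f [-0.9 -0.4  0.3] j [-0.68  0.59  0.37  1.48 -0.23  1.11 -0.33] 1.575
```

Emit:
{"fn": "arm_command", "kwargs": {"moves": [[0,0,0,0,0,-0.015,1],[0,0,0,0,0,-0.03,1],[0,0,0,0,0,-0.045,1],[0,0,0,0,0,-0.06,1],[0,0,0,0,0,-0.067,1]]}}

```text
clock: 2.2
ee_pos: [577.1, 249.5, 22.4]
ee_rot: [0.732, 0.681, -0.001, -0.0]
ft_force: [0.9, 1.0, -0.4]
grip_width: 0.0
```

Emit:
{"fn": "arm_command", "kwargs": {"moves": [[0,0,0,0,0,0,1],[0,0,0,0,0,0,1],[0,0,0,0,0,0,1]]}}

```text
clock: 2.58
ee_pos: [578.8, 250.1, 25.0]
ee_rot: [0.732, 0.681, 0.001, 0.0]
ft_force: [0.6, -1.1, 0.6]
grip_width: 0.1
```

```bash
python3 -c "
from h import *
st()"
```

```text
ch [-105.1    0.8] w [578.8 250.1  25. ] yaw err deg -0.01 f [ 0.6 -1.1  0.6] j [-0.67  0.67  0.35  1.54 -0.26  0.98 -0.31] 2.575
```

Emit:
{"fn": "arm_command", "kwargs": {"moves": [[0,0,0,-0.001,-0.008,-0.002,1],[0,0,0,-0.001,-0.016,-0.003,1],[0,0,0,-0.002,-0.024,-0.003,1],[0,0,0,-0.002,-0.032,-0.003,1],[0,0,0,-0.003,-0.04,-0.003,1]]}}

```text
clock: 3.2
ee_pos: [575.0, 210.1, 21.3]
ee_rot: [0.732, 0.681, 0.0, -0.0]
ft_force: [-0.5, 2.3, -0.0]
grip_width: -0.1
```

```bash
python3 -c "
from h import *
st();look('top','top2',(155,155,405,315),3.2);look('scene','sc2',(210,120,450,320),3)"
```

```text
ch [-64.9  -0.1] w [575.  210.1  21.3] yaw err deg 0.01 f [-0.5  2.3 -0. ] j [-0.62  0.64  0.35  1.6  -0.26  0.95 -0.25] 3.2
```

View pics/sc2.png

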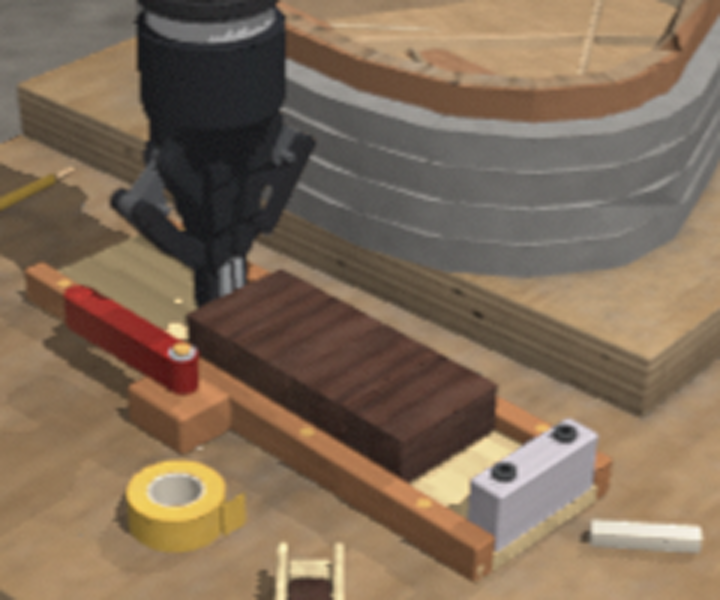

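View pics/top2.png

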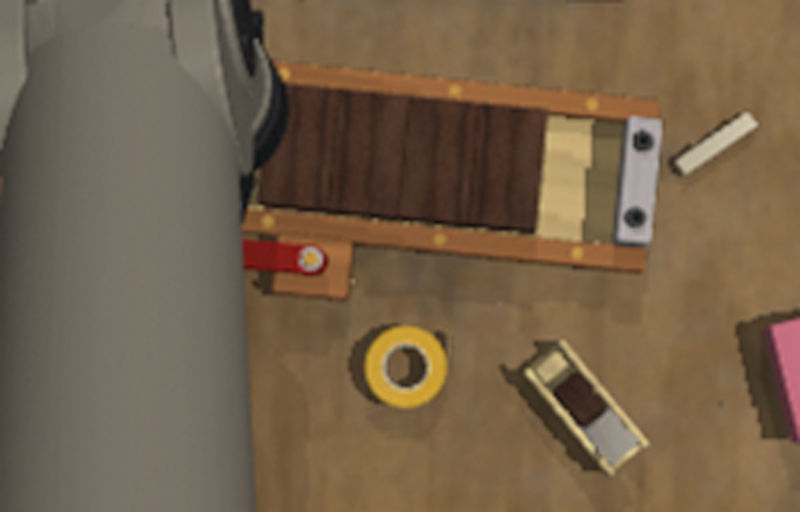

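The row is sliding cleanly: its front edge is at crop column ~540 (was 515), keeper unmoved. About 45 mm remain.

Emit:
{"fn": "arm_command", "kwargs": {"moves": [[0,0,0,-0.001,-0.008,0,1],[0,0,0,-0.001,-0.016,0,1],[0,0,0,-0.002,-0.024,0,1],[0,0,0,-0.002,-0.031,0,1],[0,0,0,-0.003,-0.036,0,1]]}}

```text
clock: 3.92
ee_pos: [572.3, 173.2, 21.3]
ee_rot: [0.732, 0.681, 0.0, 0.0]
ft_force: [1.1, 2.0, 0.6]
grip_width: 0.1
```

Emit:
{"fn": "arm_command", "kwargs": {"moves": [[0,0,0,0,-0.003,0,1],[0,0,0,0,-0.005,0,1],[0,0,0,0,-0.007,0,1],[0,0,0,0,-0.007,0,1]]}}

```text
clock: 4.42
ee_pos: [572.2, 166.8, 21.3]
ee_rot: [0.732, 0.681, -0.0, 0.0]
ft_force: [-0.0, 0.9, 0.4]
grip_width: -0.0
```

```bash
python3 -c "
from h import *
st();look('scene','sc3',(210,120,450,320),3);look('top','top3',(155,155,405,315),3.2)"
```

```text
ch [-21.5   0.2] w [572.2 166.8  21.3] yaw err deg -0.01 f [-0.   0.9  0.4] j [-0.56  0.61  0.36  1.65 -0.25  0.93 -0.18] 4.425
```

View pics/sc3.png

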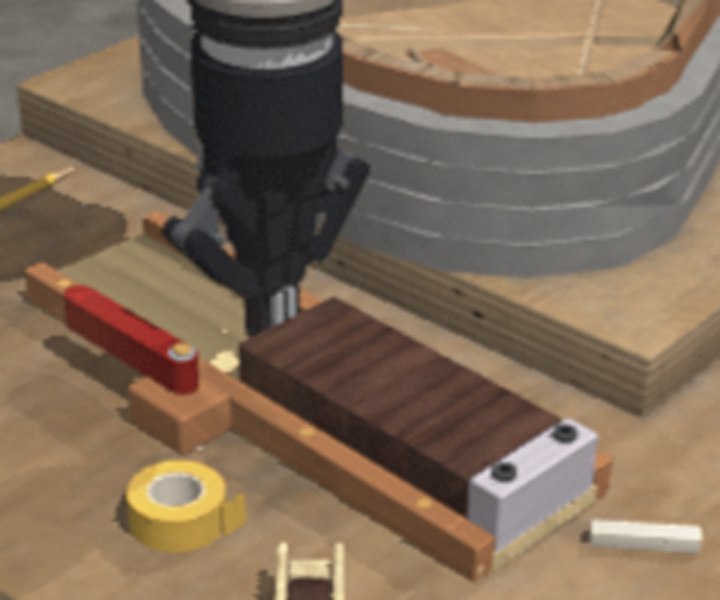

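View pics/top3.png

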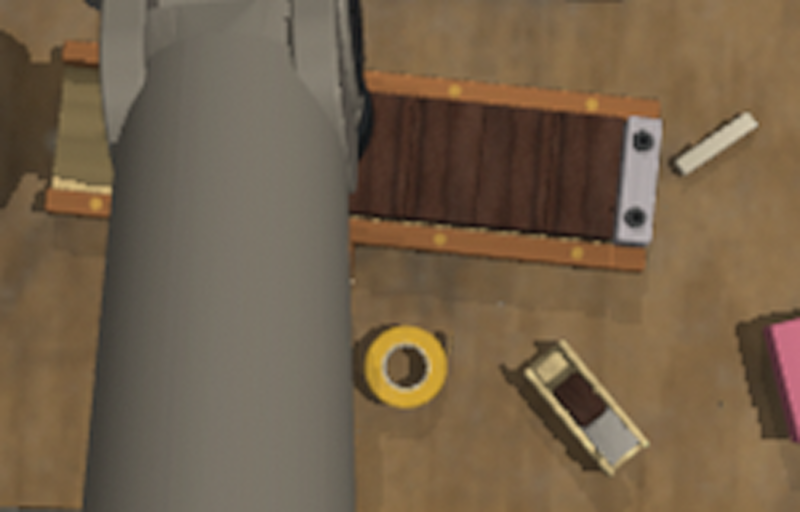

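The row's front edge appears to meet the stop at top-crop (620,180), but the force is still low, so I'll press on gently until it rises.

Emit:
{"fn": "arm_command", "kwargs": {"moves": [[0,0,0,0,-0.001,0,1],[0,0,0,0,-0.002,0,1],[0,0,0,0,-0.002,0,1]]}}

```text
clock: 4.9
ee_pos: [572.2, 165.0, 21.4]
ee_rot: [0.732, 0.681, 0.0, -0.0]
ft_force: [0.6, 2.0, 0.5]
grip_width: 0.2
```

Emit:
{"fn": "arm_command", "kwargs": {"moves": [[0,0,0,0,-0.001,0,1],[0,0,0,0,-0.002,0,1],[0,0,0,0,-0.002,0,1]]}}

```text
clock: 5.28
ee_pos: [572.1, 164.9, 21.4]
ee_rot: [0.732, 0.682, 0.001, -0.001]
ft_force: [0.3, 5.6, 0.6]
grip_width: 0.2
```

Emit:
{"fn": "arm_command", "kwargs": {"moves": [[0,0,0,0,-0.001,0,1],[0,0,0,0,-0.002,0,1],[0,0,0,0,-0.002,0,1],[0,0,0,0,-0.002,0,1]]}}

```text
clock: 5.78
ee_pos: [572.1, 164.9, 21.4]
ee_rot: [0.731, 0.682, 0.002, -0.002]
ft_force: [0.7, 8.2, -0.1]
grip_width: -0.1
```

Emit:
{"fn": "arm_command", "kwargs": {"moves": [[0,0,0,0,0.01,0,1],[0,0,0,0.001,0.025,0,1],[0,0,0,0.002,0.04,0.01,1],[0,0,0,0.002,0.05,0.035,1],[0,0,0,0.002,0.055,0.065,1]]}}

```text
clock: 6.4
ee_pos: [573.7, 217.4, 86.9]
ee_rot: [0.731, 0.682, -0.001, -0.0]
ft_force: [1.3, 0.1, 0.5]
grip_width: -0.0
```

```bash
python3 -c "
from h import *
st();look('scene','sc4',(210,120,450,320),3)"
```

```text
ch [-72.1  -2. ] w [573.7 217.4  86.9] yaw err deg 0.09 f [1.3 0.1 0.5] j [-0.64  0.57  0.38  1.54 -0.23  1.08 -0.28] 6.4
```

View pics/sc4.png

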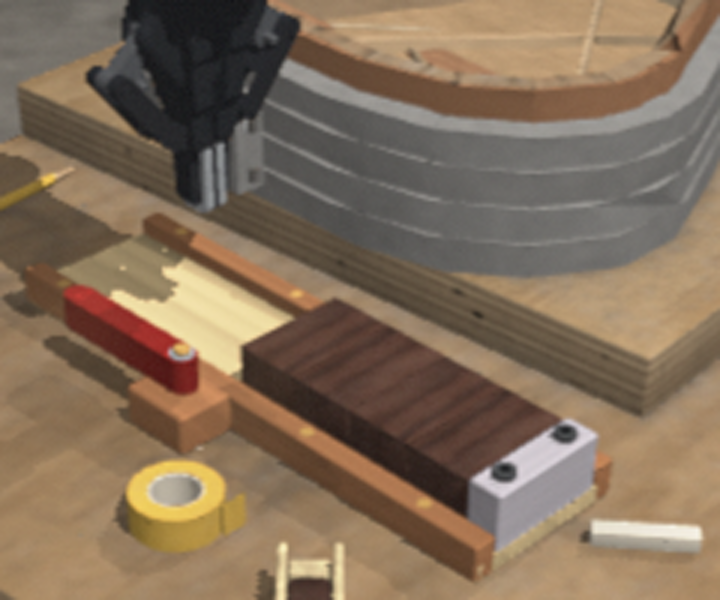

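The row reads as home: its front meets the stop at (470,490), and the keeper is still open. Next I'll move over to the keeper's outer side.

Emit:
{"fn": "arm_command", "kwargs": {"moves": [[0,0,0,-0.035,0.008,0.01,1],[0,0,0,-0.07,0.016,0.01,1],[0,0,0,-0.095,0.022,0.005,1],[0,0,0,-0.105,0.025,-0.008,1],[0,0,0,-0.105,0.025,-0.02,1]]}}

```text
clock: 7.08
ee_pos: [469.1, 241.4, 65.6]
ee_rot: [0.732, 0.682, 0.0, 0.0]
ft_force: [0.5, -0.5, 0.2]
grip_width: 0.4
```

Emit:
{"fn": "arm_command", "kwargs": {"moves": [[0,0,0,0,0,-0.012,1],[0,0,0,0,0,-0.024,1],[0,0,0,0,0,-0.032,1],[0,0,0,0,0,-0.032,1],[0,0,0,0,0,-0.032,1]]}}

```text
clock: 7.7
ee_pos: [469.6, 241.0, 34.6]
ee_rot: [0.732, 0.681, 0.0, 0.0]
ft_force: [0.1, 0.8, 0.2]
grip_width: 0.2
```

```bash
python3 -c "
from h import *
st();look('scene','sc5',(210,120,450,320),3)
th,R,o,_=fit()
for t in np.arange(0,1.58,.1309):
  r=66; h=8+11*np.sin(t)+14.5*np.cos(t)
  c=np.array([-20.5-r*np.cos(t)-h*np.sin(t),-64+r*np.sin(t)-h*np.cos(t)])
  print(round(t,2),c.round(1),(R@c+o).round(1))"
```

```text
ch [ -88.2 -107.5] w [469.6 241.   34.6] yaw err deg -0.02 f [0.1 0.8 0.2] j [-0.78  0.48  0.36  1.83 -0.21  0.87 -0.39] 7.7
0.0 [-86.5 -86.5] [490.4 237.8]
0.13 [-89. -79.] [498.1 239.8]
0.26 [-90.7 -70.9] [506.2 240.9]
0.39 [-91.3 -62.4] [514.8 240.8]
0.52 [-90.7 -53.6] [523.5 239.6]
0.65 [-88.8 -44.6] [532.3 237.1]
0.79 [-85.6 -35.7] [540.9 233.2]
0.92 [-81.  -27.2] [549.1 228. ]
1.05 [-75.  -19.2] [556.7 221.5]
1.18 [-67.7 -12.1] [563.2 213.7]
1.31 [-59.2  -6. ] [568.7 204.8]
1.44 [-49.7  -1.3] [572.7 195. ]
1.57 [-39.5   2. ] [575.3 184.6]
```

View pics/sc5.png

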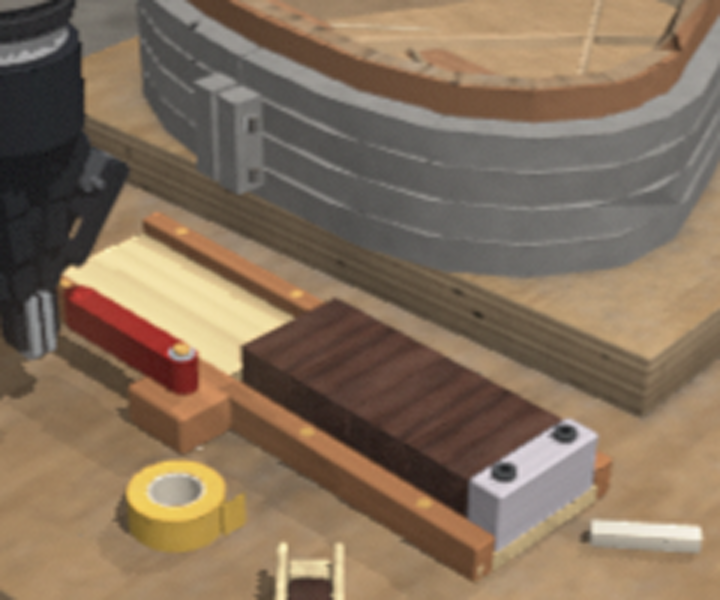

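The fingers stand at (35,330), outside the keeper's tip and clear of everything. I'll sweep the arc now.

Emit:
{"fn": "arm_command", "kwargs": {"moves": [[0,0,0,0.01,-0.002,-0.003,1],[0,0,0,0.02,-0.002,-0.003,1],[0,0,0,0.029,0,-0.003,1],[0,0,0,0.038,0.001,-0.003,1],[0,0,0,0.046,0.001,-0.003,1]]}}

```text
clock: 8.38
ee_pos: [515.5, 242.1, 31.1]
ee_rot: [0.732, 0.681, -0.0, -0.0]
ft_force: [-1.5, -0.7, -0.4]
grip_width: 0.1
```

```bash
python3 -c "
from h import *
st();look('scene','sc6',(210,120,450,320),3)"
```

```text
ch [-92.5 -61.8] w [515.5 242.1  31.1] yaw err deg 0.01 f [-1.5 -0.7 -0.4] j [-0.72  0.56  0.35  1.72 -0.23  0.91 -0.35] 8.375
```

View pics/sc6.png

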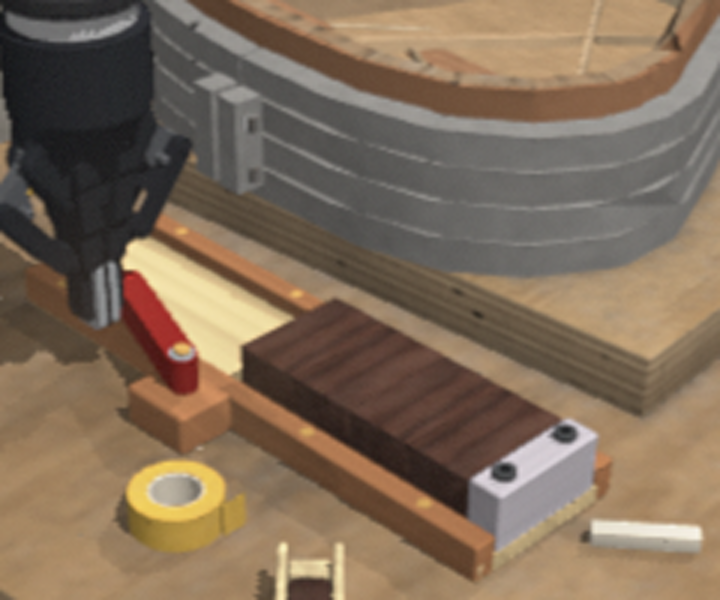

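The keeper is swinging, now about 0.4 rad, with the fingers behind it at (95,300). I'll continue the arc.

Emit:
{"fn": "arm_command", "kwargs": {"moves": [[0,0,0,0.009,-0.001,0,1],[0,0,0,0.017,-0.004,0,1],[0,0,0,0.026,-0.008,0,1],[0,0,0,0.034,-0.013,0,1],[0,0,0,0.042,-0.02,0,1]]}}

```text
clock: 9.05
ee_pos: [557.7, 221.7, 31.3]
ee_rot: [0.732, 0.681, 0.0, -0.0]
ft_force: [-0.9, -0.6, -1.0]
grip_width: -0.1
```

Emit:
{"fn": "arm_command", "kwargs": {"moves": [[0,0,0,0.006,-0.008,0,1],[0,0,0,0.012,-0.017,0,1],[0,0,0,0.016,-0.027,0,1],[0,0,0,0.018,-0.034,0,1],[0,0,0,0.018,-0.036,0,1]]}}

```text
clock: 9.68
ee_pos: [575.9, 184.9, 31.5]
ee_rot: [0.732, 0.681, 0.0, 0.001]
ft_force: [0.8, 1.3, -1.1]
grip_width: 0.2
```

```bash
python3 -c "
from h import *
st();look('scene','sc7',(210,120,450,320),3)"
```

```text
ch [-39.8   2.6] w [575.9 184.9  31.5] yaw err deg -0.08 f [ 0.8  1.3 -1.1] j [-0.58  0.61  0.35  1.61 -0.25  0.96 -0.22] 9.675
```

View pics/sc7.png

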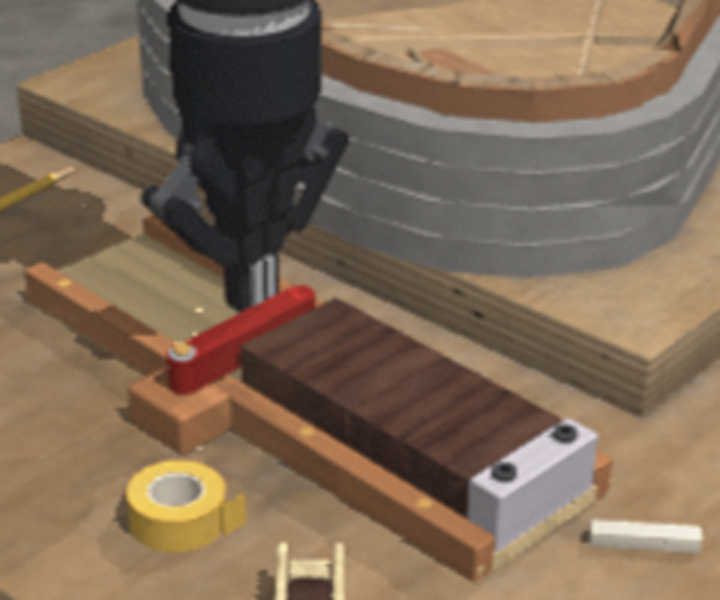

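The bar lies across the channel, its tip at (300,297), nearly shut. I'll press toward the hard limit until the force rises.

Emit:
{"fn": "arm_command", "kwargs": {"moves": [[0,0,0,0,-0.002,0,1],[0,0,0,0,-0.003,0,1],[0,0,0,0,-0.003,0,1]]}}

```text
clock: 10.1
ee_pos: [575.4, 183.3, 31.5]
ee_rot: [0.732, 0.681, 0.0, 0.0]
ft_force: [1.2, 0.9, 0.5]
grip_width: -0.5
```

Emit:
{"fn": "arm_command", "kwargs": {"moves": [[0,0,0,0,-0.002,0,1],[0,0,0,0,-0.003,0,1],[0,0,0,0,-0.003,0,1]]}}

```text
clock: 10.48
ee_pos: [575.4, 183.2, 31.6]
ee_rot: [0.731, 0.682, 0.002, -0.001]
ft_force: [0.9, 5.1, -1.3]
grip_width: -0.1
```

Emit:
{"fn": "arm_command", "kwargs": {"moves": [[0,0,0,0,-0.002,0,1],[0,0,0,0,-0.002,0,1]]}}

```text
clock: 10.72
ee_pos: [575.4, 183.0, 31.6]
ee_rot: [0.731, 0.682, 0.003, -0.002]
ft_force: [1.6, 7.6, -0.7]
grip_width: -0.1
```

Emit:
{"fn": "arm_command", "kwargs": {"moves": [[0,0,0,0,0.01,0,1],[0,0,0,0.001,0.025,0,1],[0,0,0,0.002,0.04,0.02,1],[0,0,0,0,0.06,0.06,1],[0,0,0,-0.03,0.09,0.1,1]]}}

```text
clock: 11.35
ee_pos: [546.7, 266.3, 132.1]
ee_rot: [0.734, 0.68, -0.0, 0.002]
ft_force: [0.1, -0.7, 0.9]
grip_width: -0.3
```

Emit:
{"fn": "arm_command", "kwargs": {"moves": [[0,0,0,-0.02,0.04,0.02,1],[0,0,0,-0.04,0.08,0.04,1],[0,0,0,-0.06,0.11,0.04,1],[0,0,0,-0.07,0.13,0.04,1],[0,0,0,-0.07,0.13,0.04,1]]}}

```text
clock: 11.98
ee_pos: [473.7, 399.5, 170.5]
ee_rot: [0.731, 0.683, -0.001, -0.0]
ft_force: [-0.4, -0.7, 0.2]
grip_width: -0.4
```

```bash
python3 -c "
from h import *
st();look('scene','sc8',(210,120,450,320),3);look('top','top8',(155,155,405,315),3.2)"
```

```text
ch [-246.6 -114.7] w [473.7 399.5 170.5] yaw err deg 0.2 f [-0.4 -0.7  0.2] j [-0.96  0.5   0.35  1.41 -0.17  1.26 -0.66] 11.975
```

View pics/sc8.png

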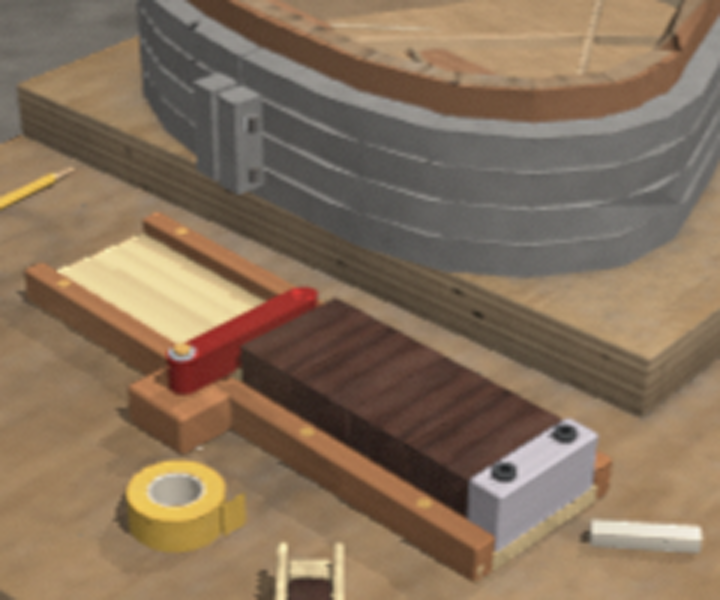

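View pics/top8.png

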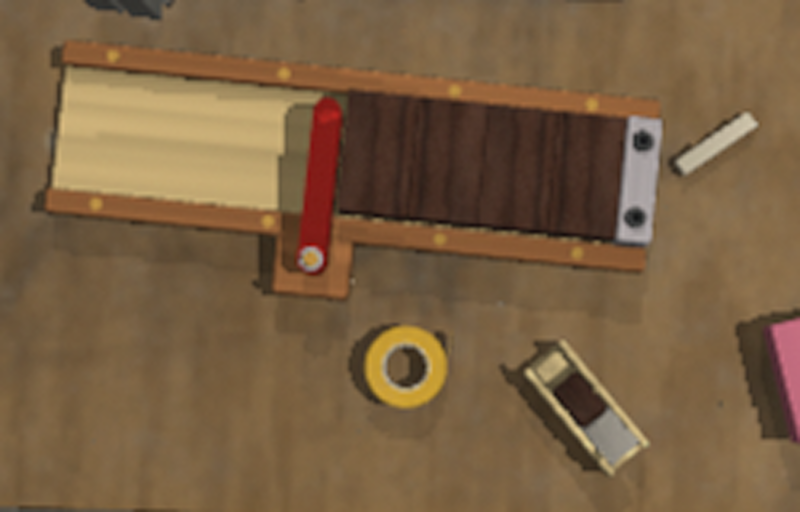

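The row is against the stop (crop column ~620) with the red bar straight across behind it; tape, plane and bone haven't visibly moved. Before handing in I'll do one numeric check on the saved picture.

```bash
python3 - <<'E'
from h import *
th,R,o,_=fit();T=ctrl.get_calibration("top")
toc=lambda p,z:((ray(T,np.array(p)/3.2+154.65,z)[:,:2]-o)@R)
a=cv2.imread("pics/top8.png");m=((a[:,:,2]>110)&(a[:,:,1]<60)&(a[:,:,0]<60)).astype(np.uint8)
m[:, :280]=0;m[:,360:]=0
p=np.argwhere(m)[:,::-1].astype(np.float32);l=cv2.fitLine(p,cv2.DIST_HUBER,0,.01,.01).ravel()
e=toc([l[2:]+50*l[:2],l[2:]-50*l[:2]],45);d=e[np.argmax(e[:,1])]-e[np.argmin(e[:,1])]
print("keeper angle",np.arctan2(d[1],-d[0]),len(p))
print("row rear corners",toc([[349,92],[339,212]],42),"front",toc([[627,116],[614,240]],42))
E
python3 -c "
from plant import ctrl
print(ctrl.hand_in())"
```

```text
keeper angle 1.574102243015075 4079
row rear corners [[-10.01026024  33.70291535]
 [ -8.49385353 -35.28480118]] front [[149.28524188  35.91361765]
 [148.65483731 -35.53871117]]
the job is handed in; nothing more can be done
None
```

The row of four blocks is home against the aluminium stop and the red keeper is shut behind it. I handed the job in at about 12.1 s, and the hand-in gives no verdict.

- **Row:** I pushed it about 60 mm along the channel with the closed fingers. I pressed until the fingers stopped moving and the force rose to about 8 N. In the final top picture the tail end is at x ≈ -9 mm (the target is -10) and the front is at about 149 mm (the stop face is at 150), so it is home within the roughly 1–2 mm I can measure.
- **Keeper:** I swept it round from its outer side and pressed until it stopped at its limit at about 8 N. A line fitted to the bar gives 1.574 rad, where shut is 1.571.
- **Everything else:** The tape, plane, bone blank and pink look-alike sit in the same place in the pictures, and I did not measure their shift in numbers. The arm had backed away and was touching nothing.

No checks failed. Early on, scene-camera points differed from the top camera by a few mm (up to about 12 mm at the open-end fence corners), so I worked from the top camera and the contact forces. I didn't measure the blocks' height or tilt; in both views they look flat on the floor between the fences.

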